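Uncap a ball carrier, hang its keeper and hold the carrier level over the tin

ROBOT

A 6-joint arm with a two-finger parallel gripper is mounted at the origin on a cart in front of the work surface, level with it; the furniture and walls round the work are solid. World frame = base frame: x ahead of the robot, y to its left, z up, the work surface at z = 0. Lengths are in m, angles in rad, forces in N, time in s.
With the tool pointing down it reaches from about 0.35 to 0.85 m from the base axis. Payload 8.1 kg.
Tool frame: the origin (TCP) lies at the very end of the fingers, on their centre line; the grasp point (between the pads) lies 19 mm behind it; z points along the fingers, y is the line along which they close (so a half turn about z gives the same grasp; the last joint's range is limited). The gripper opens to 85 mm and grips with 20 to 120 N. Pads are 22 mm wide; open, the fingers measure 114 mm over their backs; the gripper's body (76 mm by 85 mm) begins 54 mm behind the grasp point. The pads swing forward as they close: fully open they stand 13 mm farther back than shut.
Start: joints at [-1.429, 0.13, 1.488, -0, 1.523, -0.085], TCP at [0.135, -0.585, 0.231] pointing down, gripper open.
Joint ranges: [-2.96, 2.96], [-0.89, 2.26], [0.02, 2.5], [-1.34, 4.48], [0, 2.73], [-2.66, 2.66]. Speed limits (rad/s): [2.39, 2.39, 2.79, 3.14, 3.14, 3.14].

INTERFACE

Orientations are given as a rotation vector (axis times angle).
In Python, from rig import readout, snapshot, camera_info, ticket gives the robot as it stands.
- The arm moves only by the tool play_rows, never from a script. Its argument "commands" is one flat list of numbers, 4 for each row, row after row: the shift along the tool's x, y, z in mm, then the turn about the tool's z in rad. In form: [x, y, z, roll, x, y, z, roll, ...]. A call has 1 to 20 rows; each row shifts and turns the commanded pose from where the row before left it, along the tool's axes as they then stand; what a row does not reach is not made up. A row lasts 1/12 s, in which the tool goes at most 41.7 mm and 7.16 degrees, less where a joint would pass 70% of its speed; a pose out of reach is approached as far as the arm can. A call is refused whole if a number of a shift passes 41.7 or a number of a turn 0.125, either way. A call with a gripper value outside its range is refused whole. "claw" is the closure, from -1 (fully open) to 1 (shut), so that 0 is half open, set as the call begins (left out, the last holds). The fingers move at their own pace and stop on an object; "newtons" is the grip in N (left out, the last holds). Time passes only in rows, so rows that do not move let the fingers close. It gives the time, the measured TCP pose, the force, the opening and the grip force at its end, in the units of the state.
- readout.observe(): the state, without advancing time (a new reading comes with each control period).
- snapshot(name): name is "scene" or "top"; returns the picture (420x560x3 uint8, blue, green, red); there is no depth.
- camera_info(name): a dict with "fx", "fy", "cx", "cy" (pixels), "world_from_camera" (4x4, takes a point from camera to world coordinates). Camera axes: x right, y down, z forward; pixel columns grow to the right and rows downward; lengths in m; the calibration is good to about 2 mm. A picture is of the moment at which its call begins. camera_info takes no time and is no camera call.
- ticket.finish_job(): hands the job in; it is judged then, once.
The state is a dict: "t": time; "joint_positions": joint angles; "qd": joint speeds; "joint_torque": joint torques, N m; "eef_pos": TCP position; "tcp_rot": TCP orientation; "force": force on the tool from outside, world axes, zero at the start; "wrist_torque": the same for the moment, N m; "opening": finger opening in m; "grip_force": force on a finger pad.
Only numpy, scipy, OpenCV 4.12 (cv2) and the standard library are available. Lean on these libraries where they do the work, as an engineer would, in place of code of your own. Each camera call takes 0.05 s, during which the arm holds its last target. There are 200 camera calls.

TASK

A loose steel ball rides in the shallow pocket of the small carrier, under the orange keeper cap. Lift the keeper off and hang it by its eye on the peg of the stand and let go of it; then pick the carrier up by its blue tab, carry it level so the ball stays in its pocket, and hold it still and level with the pocket over the middle of the empty open red tin in front of you, about 10 cm above the tin's rim, for a colleague to collect the ball. Finish while holding the carrier there (do not put it down), and do not disturb the tin or the things lying around.

Things in the scene. Friction and masses are not known exactly. Their poses are not given: they have to be found in the camera images.
- carrier: Ball carrier, loose, 0.14 kg. Aluminium plate 126 x 72 x 5 mm lying flat; origin on its underside at z 0 of the plate, x along its length (plate from x -56 to +70 mm), z up. At x +35 mm a round white pocket, at x -25 mm an upright blue grip tab 10 mm thick (along x), 36 mm wide (along y), its foot 22 mm thick up to z 10 mm, its top at z 55 mm. Tab to pocket centre 60 mm; pick it up with the fingers on the tab's two broad faces (closing along x).
- pocket (a point): Centre of the pocket's floor on the carrier (35 mm ahead of the carrier's origin, 5 mm above its underside). Pocket: inner diameter 36 mm, outer 42 mm, rim 6 mm above its floor. Axes as the carrier's.
- carrier_tab (a point): Middle of the top edge of the carrier's blue tab, 55 mm above the carrier's underside. Axes as the carrier's.
- ball_center (a point): Centre of the polished steel ball, 22 mm diameter, 44 g, loose in the pocket (it can roll about 7 mm either way); it climbs out if the carrier is tipped or jerked too far.
- keeper: Orange keeper cap, loose, 0.06 kg: an upturned cup 54 mm outer diameter, 48 mm inner, 30 mm high, standing on the carrier plate over the pocket and ball (26 mm deep inside), with an upright eye and a grip tab above it. Origin at the centre of its lower edge, z up. The eye's axis is the keeper's x.
- keeper_eye (a point): Centre of the keeper's eye, 47 mm above its origin. Eye: a ring of 7 mm round bar in the keeper's y-z plane, opening 24 mm, to be passed over the peg along the keeper's x (either way round). Hung, the keeper's lower edge is below the eye.
- keeper_tab (a point): Middle of the top edge of the keeper's grip tab, 95.5 mm above its origin. The tab is 8 mm thick (x), 24 mm wide (y) and reaches 31 mm down from here to the eye.
- peg (a point): Point on the axis of the stand's peg where the eye is to hang, 130 mm above the worktop. Stand fixed in the place. Peg of 8 mm steel rod; it points along this point's -x and rises 8 degrees that way; its red ball end (11 mm diameter) is 30 mm from this point along -x and 4 mm higher, the column (12 mm) is 55 mm along +x and ends at the peg. Nothing stands above the peg. Round foot of 100 mm diameter, 12 mm high, centred 25 mm along +x.
- tin: Empty open red tin, rectangular, yellowish inside, loose, on the worktop in front of the robot to one side of the carrier (the stand is on the other side), 114 mm along its x, 202 mm along its y, 46 mm high; origin at the centre of its underside.
- jar: Bystander: small clear jar with red lid, 48 mm diameter, 70 mm high; origin at the centre of its underside.
- blue_scissors: Bystander: blue-handled scissors lying on the left.
- lime_cap: Bystander: lime-yellow screw cap, 55 mm diameter, on the left.
- black_marker: Bystander: black marker pen lying on the right.
- phone: Bystander: phone in an orange frame lying on the right.
There are look-alikes about, which are no part of the job. What is meant by the keeper is not purple or turquoise, and is the smaller of those in its own colour.

How it is judged:
By the outcome, as a careful person would: the job done as asked, in the order asked, and still so for the second after the job is handed in, while the arm keeps its last pose, push and grip.
It also fails if it takes over 64 s, if anything falls off the work surface, if the arm or the gripper's body presses on something with over 40 N, if the wrist force passes 120 N, or if a joint passes its speed limit or range.

## Working session

There is one attempt and no reset: what is moved stays moved. The work goes in short steps, Python scripts to look and compute and a tool call to move; the robot and the scene stay as the last step left them, time stands still between calls to the robot, and variables do not carry over. Pictures are saved under pics/ and viewed, at most 10 in all, crops included, and the job is handed in when it is done.

Besides the shell and the picture viewer there is one more tool, called after "Request:" in YAML: its name, and indented under it one key for each argument. play_rows: Moves the arm, as the interface text tells. Its arguments: {"type":"object","properties":{"commands":{"type":"array","items":{"type":"number"}},"claw":{"type":"number"},"newtons":{"type":"number"}},"required":["commands"]}

```bash
ls; mkdir -p pics; python3 - <<'E'
from rig import readout,snapshot,camera_info
import cv2,numpy as np
print(readout.observe())
for n in("scene","top"):
    im=snapshot(n);cv2.imwrite(f"pics/{n}0.png",im);c=camera_info(n);print(n,{k:np.round(v,4).tolist() for k,v in c.items()})
E
```

```text
pics
{'t': 0.0, 'joint_positions': array([-1.42942090e+00,  1.31148155e-01,  1.48925277e+00, -1.32075428e-05,
        1.52297813e+00, -8.54045766e-02]), 'qd': array([-0.00041104, -0.00165995, -0.0006947 , -0.00081515, -0.00044302,
        0.00091563]), 'joint_torque': array([ 8.20535824e-04, -5.69390631e+01, -5.00555491e+01, -7.38470499e-05,
        1.48700445e-02,  9.73774448e-07]), 'eef_pos': array([ 0.13484432, -0.5841087 ,  0.23026674]), 'tcp_rot': array([-3.11964411e+00, -3.55261333e-01,  9.91763134e-05]), 'force': array([-0.30569857, -0.36038164,  0.40947932]), 'wrist_torque': array([ 0.00147244, -0.06446108, -0.05712233]), 'grip_force': 0.0, 'opening': 0.08535944261779947}
scene {'fx': 379.0481, 'fy': 379.0481, 'cx': 283.2102, 'cy': 209.5373, 'world_from_camera': [[0.4953, -0.4183, 0.7614, -0.4616], [-0.8687, -0.2442, 0.4309, -0.6919], [0.0057, -0.8749, -0.4844, 0.791], [0.0, 0.0, 0.0, 1.0]]}
top {'fx': 529.2956, 'fy': 529.2956, 'cx': 278.7416, 'cy': 207.0933, 'world_from_camera': [[0.1661, -0.7779, 0.606, -0.5928], [-0.9861, -0.1273, 0.1069, -0.282], [-0.006, -0.6153, -0.7883, 1.6829], [0.0, 0.0, 0.0, 1.0]]}
```

View pics/scene0.png

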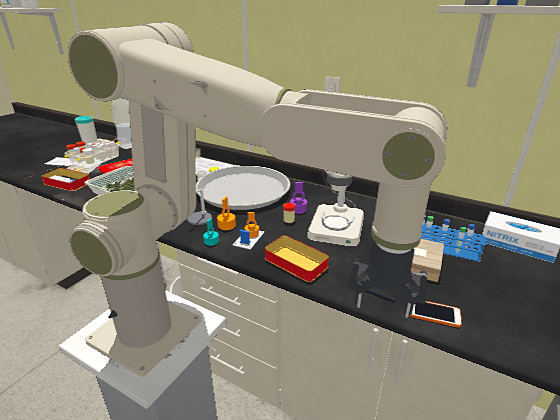

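View pics/top0.png

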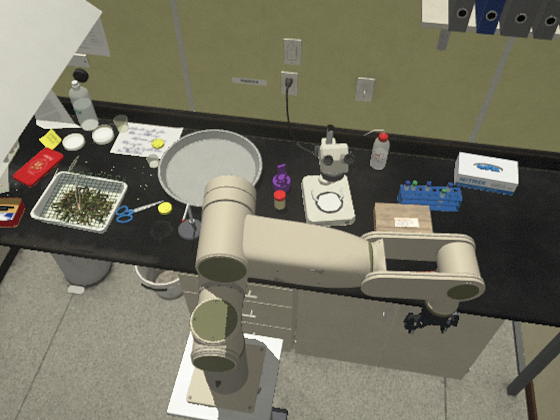

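The scene view shows a small orange keeper on the carrier at about (252,225), with a blue tab at (245,237). It also shows a larger orange one at (227,214), a turquoise one at (211,233), a purple one at (299,197), the stand at about (199,214) and the red tin at (297,258). In the top view the arm hides most of these. The stand's column is at (188,220). Next I'll enlarge the scene view to confirm.

```bash
cat > h.py <<'E'
import numpy as np,cv2
from rig import readout,snapshot,camera_info
def ray(n,u,v):
    c=camera_info(n);T=np.array(c["world_from_camera"])
    d=T[:3,:3]@np.array([(u-c["cx"])/c["fx"],(v-c["cy"])/c["fy"],1]);return T[:3,3],d/np.linalg.norm(d)
def onz(n,u,v,z):
    o,d=ray(n,u,v);return o+d*(z-o[2])/d[2]
def proj(n,p):
    c=camera_info(n);T=np.array(c["world_from_camera"]);q=T[:3,:3].T@(np.array(p)-T[:3,3])
    return np.array([c["fx"]*q[0]/q[2]+c["cx"],c["fy"]*q[1]/q[2]+c["cy"]])
def tri(a,b):
    (o1,d1),(o2,d2)=ray(*a),ray(*b)
    s=np.linalg.lstsq(np.c_[d1,-d2],o2-o1,rcond=None)[0]
    p,q=o1+s[0]*d1,o2+s[1]*d2;return (p+q)/2,np.linalg.norm(p-q)
def blobs(im,lo,hi,amin=15):
    m=cv2.inRange(cv2.cvtColor(im,cv2.COLOR_BGR2HSV),np.array(lo),np.array(hi))
    n,l,s,c=cv2.connectedComponentsWithStats(m);return [(s[i].tolist(),np.round(c[i],1).tolist()) for i in range(1,n) if s[i,4]>=amin]
E
python3 - <<'E'
from h import *
im=cv2.imread("pics/scene0.png")
cv2.imwrite("pics/c1.png",cv2.resize(im[170:295,180:345],None,fx=4.8,fy=4.8,interpolation=cv2.INTER_CUBIC))
for n,p,z in [("tin",(297,258),.03),("tabtop",(245,233),.055),("keeper base",(251,237),.01),("big or",(227,226),0.01),("stand",(197,220),0.01)]:
    q=onz("scene",*p,z);print(n,q.round(3),proj("top",q).round())
E
```

```text
tin [ 0.465 -0.222  0.03 ] [313. 258.]
tabtop [ 0.474 -0.005  0.055] [255. 244.]
keeper base [0.52  0.002 0.01 ] [256. 240.]
big or [0.538 0.128 0.01 ] [225. 232.]
stand [0.515 0.261 0.01 ] [191. 233.]
```

View pics/c1.png

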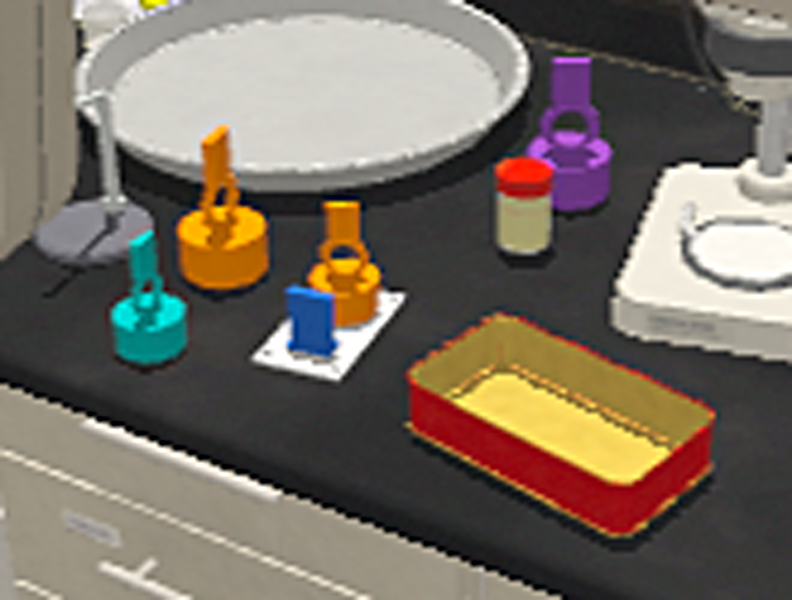

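The smaller orange keeper, at about (252,225) and standing on the white carrier by the blue tab, is the one meant. The other orange one at (227,214) is visibly bigger, and the rest are turquoise (211,233) and purple (299,197). Next I'll swing the arm to the left, high up, so both cameras can see the work.

Request:
play_rows:
  commands: [27.3,-18.2,-6,0,27.3,-18.2,-6,0,27.3,-18.2,-6,0,27.3,-18.2,-6,0,27.3,-18.2,-6,0,27.3,-18.2,-6,0,27.3,-18.2,-6,0,27.3,-18.2,-6,0,27.3,-18.2,-6,0,27.3,-18.2,-6,0,27.3,-18.2,-6,0,27.3,-18.2,-6,0,27.3,-18.2,0,0,27.3,-18.2,0,0]
  claw: -1

```text
t: 1.27
eef_pos: [0.451, -0.2491, 0.3036]
tcp_rot: [3.121, 0.355, 0.001]
force: [0.5, 0.2, -0.1]
opening: 0.0854
grip_force: 0.0
```

Request:
play_rows:
  commands: [7.5,-32.5,0,0,7.5,-32.5,0,0,7.5,-32.5,0,0,7.5,-32.5,0,0,7.5,-32.5,0,0,7.5,-32.5,0,0,7.5,-32.5,0,0,7.5,-32.5,0,0,7.5,-32.5,0,0,7.5,-32.5,0,0,7.5,-32.5,0,0,7.5,-32.5,0,0,7.5,-32.5,0,0,7.5,-32.5,0,0,7.5,-32.5,0,0]

```text
t: 2.52
eef_pos: [0.4495, 0.2515, 0.3029]
tcp_rot: [3.121, 0.356, -0.001]
force: [1.2, 0.2, 0.5]
opening: 0.0854
grip_force: 0.0
```

Request:
play_rows:
  commands: [-18.8,-30,0,0,-18.8,-30,0,0,-18.8,-30,0,0,-18.8,-30,0,0,-18.8,-30,0,0,-18.8,-30,0,0,-18.8,-30,0,0,-18.8,-30,0,0,-18.8,-30,0,0,-18.8,-30,0,0,0,0,0,0]

```text
t: 3.43
eef_pos: [0.1947, 0.5029, 0.3025]
tcp_rot: [-3.12, -0.363, 0.004]
force: [0.2, 0.5, 0.8]
opening: 0.0853
grip_force: 0.0
```

```bash
python3 - <<'E'
from h import *
a=snapshot("scene");b=snapshot("top");cv2.imwrite("pics/scene1.png",a);cv2.imwrite("pics/top1.png",b)
A=cv2.resize(a[160:295,150:350],(800,540),interpolation=cv2.INTER_CUBIC)
B=cv2.resize(b[180:290,150:350],(800,440),interpolation=cv2.INTER_CUBIC)
cv2.imwrite("pics/c2.png",cv2.resize(np.vstack([A,B]),None,fx=.61,fy=.61,interpolation=cv2.INTER_AREA))
cv2.imwrite("pics/c2b.png",B)
E
```

```text
(no output)
```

View pics/c2b.png

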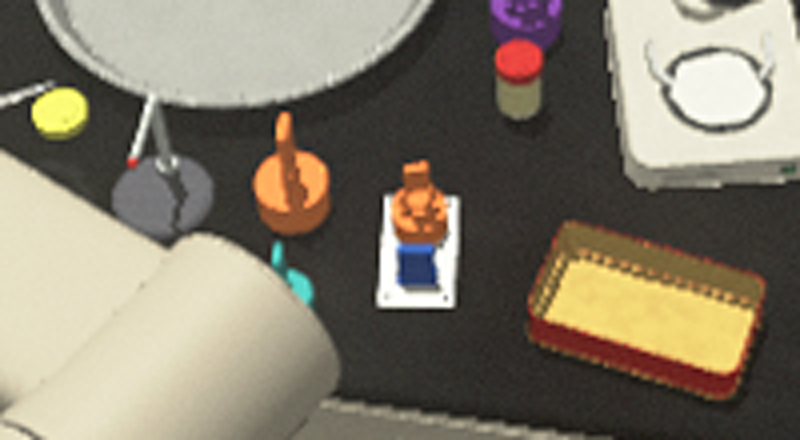

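The top view (crop, ×4, offset (150,180)) shows the following:
- Keeper tab at about (416,172), blue tab at (417,262), and plate corners (385,196), (460,197), (457,307), (377,305).
- Tin on the right.
- Peg from the column top (154,95) to its red end (132,161).

Next is the matching scene crop.

```bash
python3 - <<'E'
from h import *
a=cv2.imread("pics/scene1.png")
cv2.imwrite("pics/c3.png",cv2.resize(a[175:285,185:340],None,fx=5,fy=5,interpolation=cv2.INTER_CUBIC))
b=cv2.imread("pics/top1.png")
for n,im in(("scene",a),("top",b)):
    print(n,"orange",[x for x in blobs(im,(6,150,90),(18,255,255)) if 170<x[1][1]<300 and 180<x[1][0]<330])
    print("blue",[x for x in blobs(im,(105,150,60),(120,255,255)) if 170<x[1][1]<300 and 200<x[1][0]<330])
    print("red",[x for x in blobs(im,(0,140,70),(4,255,255),3) if 170<x[1][1]<300 and 150<x[1][0]<350])
    print("yellow",[x for x in blobs(im,(19,90,70),(28,255,255),100) if 200<x[1][1]<300])
E
```

```text
scene orange [([217, 197, 19, 33, 304], [225.7, 217.8]), ([244, 212, 15, 26, 182], [251.7, 225.1]), ([265, 243, 7, 10, 15], [268.1, 247.2]), ([290, 262, 19, 9, 19], [299.0, 266.2]), ([278, 266, 29, 15, 35], [292.2, 273.1])]
blue [([239, 229, 11, 15, 115], [244.2, 236.5])]
red [([186, 194, 3, 3, 8], [186.9, 195.1]), ([283, 202, 12, 9, 71], [288.5, 206.7]), ([265, 249, 2, 4, 4], [265.2, 250.5]), ([269, 253, 5, 5, 10], [271.0, 255.4]), ([265, 254, 1, 3, 3], [265.0, 255.0]), ([318, 264, 3, 3, 3], [319.0, 265.0]), ([325, 265, 3, 4, 4], [326.2, 266.5]), ([309, 267, 8, 5, 9], [312.7, 269.8]), ([303, 274, 4, 1, 4], [304.5, 274.0])]
yellow [([266, 236, 62, 35, 1052], [296.8, 252.8])]
top orange [([213, 208, 19, 30, 355], [222.4, 225.8]), ([248, 220, 14, 20, 193], [254.3, 231.1]), ([294, 268, 26, 9, 34], [306.3, 271.8])]
blue [([250, 242, 8, 9, 27], [252.9, 244.1])]
red [([274, 191, 12, 10, 98], [279.4, 195.4]), ([182, 220, 2, 2, 4], [182.5, 220.5]), ([282, 257, 53, 21, 241], [307.4, 268.9])]
yellow [([284, 235, 56, 38, 1177], [311.7, 254.8])]
```

View pics/c3.png

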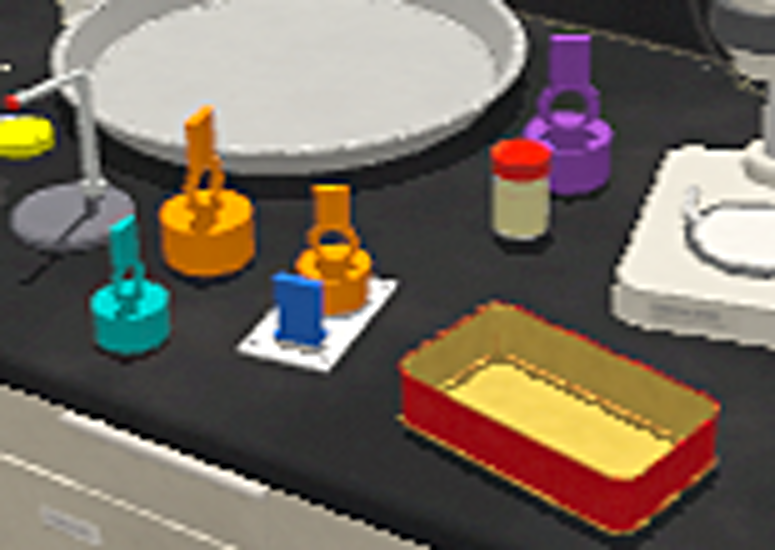

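The scene crop (×5, offset (185,175)) shows the following:
- Red peg end (11,102) and column top (82,73).
- Keeper tab top edge (315..349,187) and blue tab top (275..323,279).
- Plate corners (239,350), (328,369), (398,282).
- Tin rim corners (401,365), (497,303), (718,407), (622,482).

Next I'll triangulate these points.

```bash
cat > m.py <<'E'
from h import *
S=lambda x,y:("scene",x/5+184.6,y/5+174.6)
T=lambda x,y:("top",x/4+149.6,y/4+179.6)
E
python3 - <<'E'
from m import *
P={}
for n,s,t in [("ball",(12,103),(132.5,163)),("coltop",(84,75),(154,97)),("ktab",(332,187),(416,164)),("btab",(299,279),(417,247)),
 ("cL",(239,350),(377,305)),("cB",(328,369),(457,307)),("cR",(398,282),(460,197)),
 ("t1",(401,365),(530,312)),("t2",(497,303),(568,222)),("t3",(718,407),(765,280)),("t4",(622,482),(738,375)),("jarlid",(521,160),(519,60))]:
    P[n],e=tri(S(*s),T(*t));print(n,P[n].round(4),round(e,4))
a=lambda v:np.degrees(np.arctan2(v[1],v[0])).round(1)
print("peg -x dir",a(P["ball"]-P["coltop"]),np.linalg.norm((P["ball"]-P["coltop"])[:2]))
print("tab->ktab",a(P["ktab"]-P["btab"]),np.linalg.norm((P["ktab"]-P["btab"])[:2]),"plate long",a(P["cR"]-P["cB"]),np.linalg.norm(P["cR"]-P["cB"]),"short",a(P["cL"]-P["cB"]),np.linalg.norm(P["cL"]-P["cB"]))
print("tin",(P["t1"]+P["t2"]+P["t3"]+P["t4"])/4)
print("ktab edge in scene at z .0955+.005",[onz(*S(*p),.1).round(4).tolist() for p in((315,186),(349,187))],[onz(*T(*p),.1).round(4).tolist() for p in((404,165),(428,161))])
print("btab edge",[onz(*S(*p),.055).round(4).tolist() for p in((275,276),(323,284))],[onz(*T(*p),.055).round(4).tolist() for p in((398,247),(436,246))])
E
```

```text
ball [0.479  0.2621 0.1372] 0.0004
coltop [0.5677 0.2688 0.122 ] 0.0004
ktab [0.544  0.0139 0.1028] 0.0004
btab [0.4811 0.0023 0.0602] 0.0001
cL [0.447  0.0355 0.0065] 0.0016
cB [ 0.4526 -0.0397  0.0128] 0.0008
cR [ 0.5785 -0.0192  0.0111] 0.0011
t1 [ 0.4345 -0.1124  0.0519] 0.0026
t2 [ 0.5378 -0.1305  0.0511] 0.0004
t3 [ 0.5034 -0.3187  0.0499] 0.0013
t4 [ 0.3927 -0.3036  0.0577] 0.004
jarlid [ 0.7119 -0.0542  0.0657] 0.0016
peg -x dir -175.7 0.08896430957422365
tab->ktab 10.5 0.06394865119707528 plate long 9.2 0.1275391043933039 short 94.3 0.07564128217141741
tin [ 0.46710416 -0.21627698  0.05264297]
ktab edge in scene at z .0955+.005 [[0.5427, 0.0286, 0.1], [0.5542, 0.0059, 0.1]] [[0.5433, 0.0251, 0.1], [0.5514, 0.004, 0.1]]
btab edge [[0.4823, 0.0247, 0.055], [0.4909, -0.0117, 0.055]] [[0.4818, 0.0206, 0.055], [0.4886, -0.014, 0.055]]
```

Heights come out about 4 mm high, which is consistent across the points, and the sizes agree. My working figures:

| Item | Position (x, y) | Direction |
|---|---|---|
| Keeper tab | (0.547, 0.0155) | keeper x ≈ 22° |
| Carrier tab | (0.485, 0.0045) | carrier x ≈ 10.5° |
| Peg point | (0.511, 0.265) | peg x ≈ 4.3° |
| Tin centre | (0.467, -0.217) | – |

Next I'll turn the tool and go above the keeper.

Request:
play_rows:
  commands: [0,0,0,-0.1234,0,0,0,-0.1234,0,0,0,-0.1234,0,0,0,-0.1234,0,0,0,-0.1234,0,0,0,-0.1234,0,0,0,-0.1234,0,0,0,-0.1234,0,0,0,-0.1234,0,0,0,-0.1234,0,0,0,-0.1234,0,0,0,-0.1234,0,0,0,-0.1234,0,0,0,-0.1234,0,0,0,0]

```text
t: 4.78
eef_pos: [0.2006, 0.499, 0.3031]
tcp_rot: [1.751, 2.608, -0.001]
force: [-0.9, -0.3, 0.4]
opening: 0.0857
grip_force: 0.0
```

Request:
play_rows:
  commands: [-36.5,9,0,0,-36.5,9,0,0,-36.5,9,0,0,-36.5,9,0,0,-36.5,9,0,0,-36.5,9,0,0,-36.5,9,0,0,-36.5,9,0,0,-36.5,9,0,0,-36.5,9,0,0,-36.5,9,0,0,-36.5,9,0,0,-36.5,9,0,0,-36.5,9,0,0,-36.5,9,0,0,-36.5,9,0,0,0,0,30,0,0,0,30,0,0,0,30,0,0,0,30,0]

```text
t: 6.45
eef_pos: [0.5513, 0.0107, 0.1819]
tcp_rot: [1.766, 2.598, -0.0]
force: [0.7, -0.4, -1.0]
opening: 0.0854
grip_force: 0.0
```

```bash
cat > go.py <<'E'
# shift (mm) in tool axes and roll from present pose to a target
from h import *
from scipy.spatial.transform import Rotation as R
def go(p,yaw):
    s=readout.observe();M=R.from_rotvec(s["tcp_rot"]).as_matrix()
    y=np.degrees(np.arctan2(M[1,0],M[0,0]));r=np.radians((y-yaw+180)%360-180)
    k=lambda a:np.round(a,3)
    yw=np.radians(yaw);N=np.array([[np.cos(yw),np.sin(yw),0],[np.sin(yw),-np.cos(yw),0],[0,0,-1]])
    d=np.array(p)-s["eef_pos"]
    print("t",s["t"],"pos",k(s["eef_pos"]),"yaw",k(y),"tilt z",k(M[:,2]),"roll",k(r),"shift now-axes",np.round(1000*M.T@d,1),"after roll",np.round(1000*N.T@d,1))
E
python3 - <<'E'
from go import *
go([.547,.0155,.074],112)
a=snapshot("scene");b=snapshot("top")
A=cv2.resize(a[170:270,200:300],None,fx=4,fy=4,interpolation=cv2.INTER_CUBIC);B=cv2.resize(b[180:280,205:305],None,fx=4,fy=4,interpolation=cv2.INTER_CUBIC)
cv2.imwrite("pics/c4.png",np.hstack([A,B]))
E
```

```text
t 6.45 pos [0.551 0.011 0.182] yaw 111.578 tilt z [-0. -0. -1.] roll -0.007 shift now-axes [  6.   -2.2 107.9] after roll [  6.   -2.2 107.9]
```

View pics/c4.png

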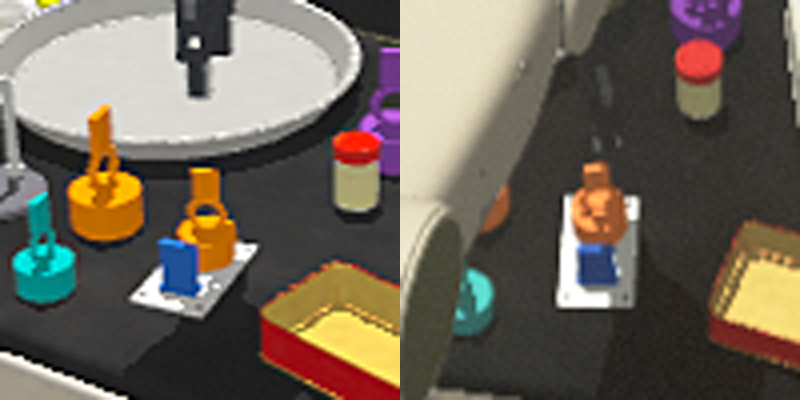

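The fingers' tips show at scene crop (198,95), above and behind the keeper tab at (205,185). The top crop also has a clear view of the keeper, at (597,170). I'll check the finger pixel against its predicted position, then descend.

```bash
python3 - <<'E'
from go import *
s=readout.observe();M=R.from_rotvec(s["tcp_rot"]).as_matrix()
for q in (-.05,.05):
    p=s["eef_pos"]+M@np.array([0,q,-.013]);x=proj("scene",p);print(((x-[200,170])*4).round(),((proj("top",p)-[205,180])*4).round())
E
```

```text
[193. 107.] [204. 145.]
[217.  59.] [184.  60.]
```

Request:
play_rows:
  commands: [3,-1.1,0,0,3,-1.1,0,0,0,0,20,0,0,0,25,0,0,0,25,0,0,0,20,0,0,0,12,0,0,0,6,0,0,0,0,0,0,0,0,0]

```text
t: 7.38
eef_pos: [0.5484, 0.017, 0.0771]
tcp_rot: [1.756, 2.602, 0.002]
force: [0.4, -0.5, -0.7]
opening: 0.0854
grip_force: 0.0
```

```bash
python3 - <<'E'
from go import *
go([.547,.0155,.074],112)
E
```

```text
t 7.3833 pos [0.548 0.017 0.077] yaw 111.969 tilt z [ 0.002 -0.    -1.   ] roll -0.001 shift now-axes [-0.9 -1.9  3.1] after roll [-0.9 -1.9  3.1]
```

Request:
play_rows:
  commands: [-0.5,-1.5,3,0,0,0,0,0,0,0,0,0,0,0,0,0,0,0,0,0,0,0,0,0,0,0,0,0,0,0,0,0,0,0,0,0,0,0,0,0,0,0,0,0,0,0,0,0]
  claw: 1
  newtons: 30

```text
t: 8.38
eef_pos: [0.546, 0.016, 0.0723]
tcp_rot: [-1.757, -2.604, 0.0]
force: [-0.1, 0.7, 0.2]
opening: 0.0075
grip_force: 34.0
```

```bash
python3 - <<'E'
from go import *
go([.547,.0155,.074],112)
a=snapshot("scene");b=snapshot("top")
A=cv2.resize(a[170:270,200:300],None,fx=4,fy=4,interpolation=cv2.INTER_CUBIC);B=cv2.resize(b[180:280,205:305],None,fx=4,fy=4,interpolation=cv2.INTER_CUBIC)
cv2.imwrite("pics/c5.png",np.hstack([A,B]))
E
```

```text
t 8.3833 pos [0.546 0.016 0.072] yaw 111.977 tilt z [-0.  0. -1.] roll -0.0 shift now-axes [-0.8  0.7 -1.7] after roll [-0.8  0.7 -1.7]
```

View pics/c5.png

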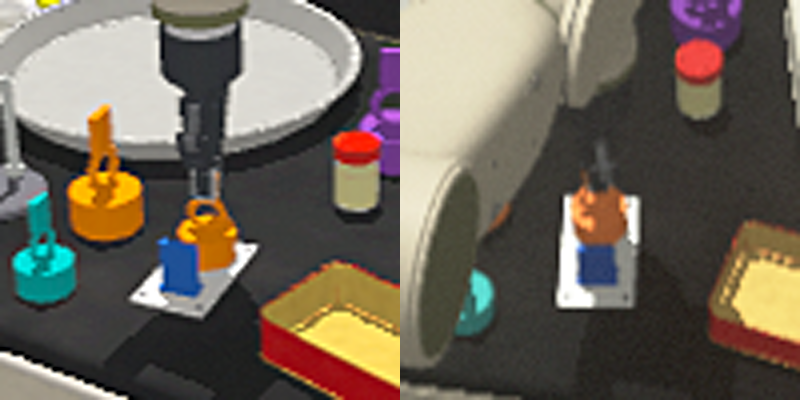

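The keeper is gripped: the opening is 7.5 mm, the pads are on the tab at scene crop (205,185), and the carrier hasn't moved. Lifting straight up, then turning to the peg's direction.

Request:
play_rows:
  commands: [0,0,-2,0,0,0,-4,0,0,0,-6,0,0,0,-8,0,0,0,-10,0,0,0,-15,0,0,0,-20,0,0,0,-25,0,0,0,-25,0,0,0,-20,0,0,0,-15,0,0,0,-8,0,0,0,-3,0,0,0,0,0.1,0,0,0,0.1,0,0,0,0.1,0,0,0,0,0,0,0,0]

```text
t: 9.98
eef_pos: [0.5456, 0.016, 0.2325]
tcp_rot: [-2.122, -2.315, 0.001]
force: [0.7, -0.5, -1.1]
opening: 0.0074
grip_force: 33.8
```

```bash
python3 - <<'E'
from go import *
go([.421,.258,.23],94.3)
E
```

```text
t 9.9833 pos [0.546 0.016 0.232] yaw 94.968 tilt z [-0.001  0.    -1.   ] roll 0.012 shift now-axes [ 251.9 -103.1    2.7] after roll [ 250.6 -106.1    2.5]
```

Request:
play_rows:
  commands: [8,-4,0,0.012,18,-8,0,0,25,-10,0,0,25,-10,0,0,25,-10,0,0,25,-10,0,0,25,-10,0,0,25,-10,0,0,25,-10,0,0,22,-10,0,0,16,-7,0,0,8,-4,0,0,4,-2,0,0,0,0,0,0,0,0,15,0,0,0,20,0,0,0,20,0,0,0,15,0,0,0,5,0,0,0,0,0]

```text
t: 11.65
eef_pos: [0.4227, 0.2574, 0.1566]
tcp_rot: [-2.141, -2.298, 0.005]
force: [-0.1, -0.3, -0.1]
opening: 0.0074
grip_force: 33.8
```

```bash
python3 - <<'E'
from go import *
go([.421,.258,.154],94.3)
a=snapshot("scene");b=snapshot("top")
cv2.imwrite("pics/scene6.png",a);cv2.imwrite("pics/top6.png",b)
A=cv2.resize(a[140:240,150:250],None,fx=4,fy=4,interpolation=cv2.INTER_CUBIC);B=cv2.resize(b[170:270,145:245],None,fx=4,fy=4,interpolation=cv2.INTER_CUBIC)
cv2.imwrite("pics/c6.png",np.hstack([A,B]))
E
```

```text
t 11.65 pos [0.423 0.257 0.157] yaw 94.069 tilt z [-0.003 -0.002 -1.   ] roll -0.004 shift now-axes [ 0.7 -1.6  2.6] after roll [ 0.7 -1.6  2.6]
```

View pics/c6.png

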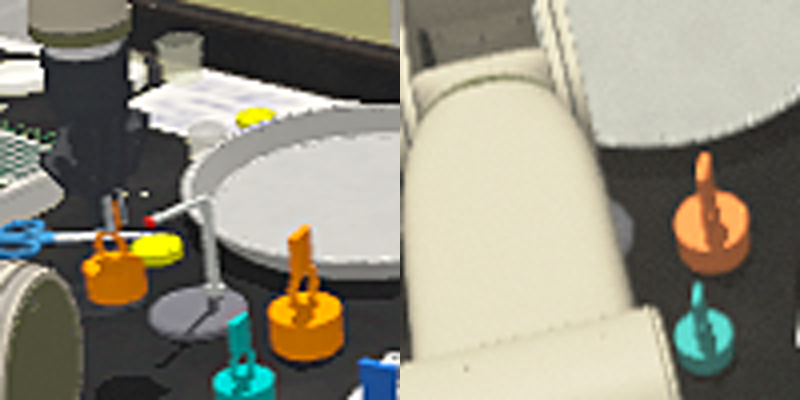

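The keeper is in the grip. Its eye is at scene crop (113,241), left of the peg's red end at (150,222). The top view is blocked by the arm. I'll check the eye's expected pixel and the peg line together.

```bash
python3 - <<'E'
from go import *
f=lambda p:((proj("scene",p)-[150,140])*4).round(1)
for e in (.018,.0203,.023): print(f([.4227,.2574,.1566-e]))
print("ball at .481,.263,.134",f([.481,.263,.134]),"col",f([.567,.269,.1223]),"start eye on peg line",f([.421,.2585,.134]))
a=cv2.imread("pics/scene6.png");print(((np.array([b[1] for b in blobs(a,(0,140,70),(4,255,255),3) if 180<b[1][1]<210 and 180<b[1][0]<195])-[150,140])*4+1.5))
m=cv2.inRange(cv2.cvtColor(a,cv2.COLOR_BGR2HSV),(6,150,60),(18,255,255))[140:240,150:190];print("\n".join("".join(".#"[v>0] for v in r[15:40]) for r in m[45:80]))
E
```

```text
[109.5 244.5]
[109.8 246.7]
[110.2 249.3]
ball at .481,.263,.134 [149.  222.9] col [204.8 198.4] start eye on peg line [108.  249.4]
[[149.1 221.9]]Traceback (most recent call last):
  File "<stdin>", line 6, in <module>
  File "<stdin>", line 6, in <genexpr>
  File "<stdin>", line 6, in <genexpr>
TypeError: string indices must be integers, not 'numpy.bool'
```

The red end matches the estimate, at (149,222) against a predicted (149,223). The eye is within about 3 mm of the peg line. Advancing along the peg.

Request:
play_rows:
  commands: [1,4,0,0,0,8,0,0,0,8,0,0,0,8,0,0,0,8,0,0,0,8,0,0,0,8,0,0,0,8,0,0,0,6,0,0,0,3,0,0,0,0,0,0]

```text
t: 12.67
eef_pos: [0.4926, 0.2647, 0.1582]
tcp_rot: [2.141, 2.299, -0.0]
force: [-0.3, 0.3, -0.8]
opening: 0.0075
grip_force: 33.8
```

```bash
python3 - <<'E'
from go import *
go([.511,.265,.151],94.3)
a=snapshot("scene")
cv2.imwrite("pics/c7.png",cv2.resize(a[165:235,160:240],None,fx=7,fy=7,interpolation=cv2.INTER_CUBIC))
E
```

```text
t 12.6667 pos [0.493 0.265 0.158] yaw 94.085 tilt z [-0. -0. -1.] roll -0.004 shift now-axes [-1.  18.4  7.2] after roll [-1.1 18.4  7.2]
```

View pics/c7.png

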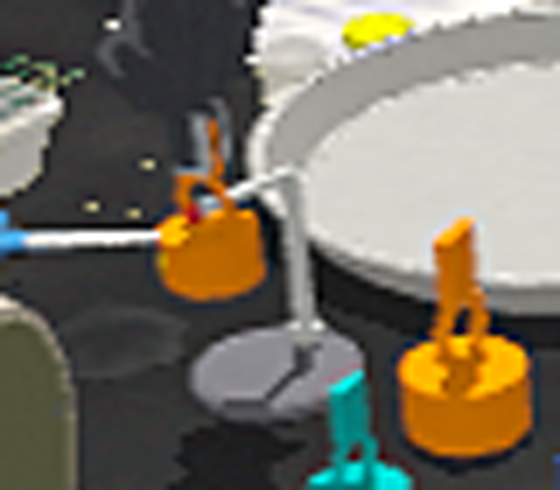

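The ring now encloses the peg. The red end shows at crop (193,212) inside the ring (175–235), and there's no contact force. Advancing 20 mm more, then lowering.

Request:
play_rows:
  commands: [0,5,0.5,0,0,7,1,0,0,6,1,0,0,3,0.5,0,0,0,3,0,0,0,3,0,0,0,3,0,0,0,2,0,0,0,0,0]

```text
t: 13.47
eef_pos: [0.5123, 0.266, 0.1434]
tcp_rot: [-2.14, -2.299, 0.002]
force: [0.8, -0.2, -0.4]
opening: 0.0076
grip_force: 33.8
```

Request:
play_rows:
  commands: [0,0,1,0,0,0,1,0,0,0,1,0,0,0,0,0,0,0,0,0]

```text
t: 13.88
eef_pos: [0.5132, 0.2664, 0.1421]
tcp_rot: [2.14, 2.299, 0.001]
force: [-2.2, -1.1, 3.9]
opening: 0.0077
grip_force: 34.6
```

Contact came at TCP z 0.142, which puts the eye at 0.122, as expected for hanging. Releasing.

Request:
play_rows:
  commands: [0,0,-1.5,0,0,0,0,0,0,0,0,0,0,0,0,0,0,0,0,0,0,0,0,0,0,0,0,0,0,0,0,0,0,0,0,0,0,0,0,0]
  claw: -1

```text
t: 14.72
eef_pos: [0.5129, 0.2662, 0.1428]
tcp_rot: [-2.14, -2.3, 0.0]
force: [0.8, 0.4, 0.3]
opening: 0.0853
grip_force: 0.0
```

Request:
play_rows:
  commands: [0,0,-5,0,0,0,-15,0,0,0,-20,0,0,0,-25,0,0,0,-25,0,0,0,-15,0,0,0,-5,0,0,0,0,0]

```text
t: 15.38
eef_pos: [0.5138, 0.2666, 0.2549]
tcp_rot: [2.14, 2.298, 0.005]
force: [-0.3, -0.7, 0.6]
opening: 0.0853
grip_force: 0.0
```

```bash
python3 - <<'E'
from go import *
go([.485,.0045,.25],100.5)
a=snapshot("scene")
cv2.imwrite("pics/c8.png",cv2.resize(a[165:255,160:280],None,fx=6,fy=6,interpolation=cv2.INTER_CUBIC))
E
```

```text
t 15.3833 pos [0.514 0.267 0.255] yaw 94.102 tilt z [ 0.003  0.001 -1.   ] roll -0.112 shift now-axes [-259.4  -47.5    4.5] after roll [-252.4  -76.1    4.9]
```

View pics/c8.png

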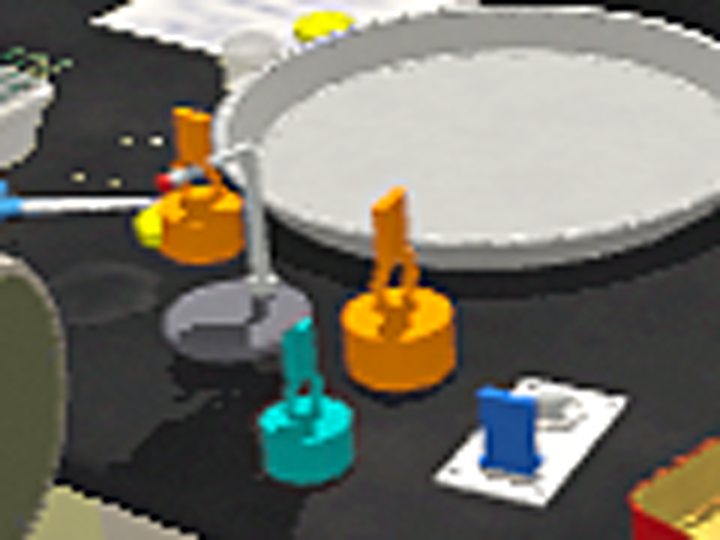

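The keeper hangs on the peg: the eye is over the rod, the cup is below it at crop (200,225), and the red end sticks out at (165,182). The ball sits in its pocket at about (558,408). The carrier tab is where it was, at (508,395). Next I'll refine the carrier's pose numerically and set the fingers part-closed so they clear the ball.

```bash
python3 - <<'E'
from go import *
from m import *
b=cv2.imread("pics/top1.png");a=snapshot("scene")
for n,im,(x0,x1,y0,y1) in(("top",b,(235,275,220,262)),("scene",a,(228,270,222,252))):
    h=cv2.cvtColor(im,cv2.COLOR_BGR2HSV);m=cv2.inRange(h,(0,0,130),(180,60,255))|cv2.inRange(h,(100,100,40),(125,255,255))|(cv2.inRange(h,(6,150,60),(18,255,255)) if n=="top" else 0)
    c=max(cv2.findContours(m[y0:y1,x0:x1].copy(),0,2)[0],key=cv2.contourArea).reshape(-1,2)+[x0,y0]
    w=np.array([onz(n,*p,.005)[:2] for p in c.astype(float)],np.float32)
    print(n,len(c),cv2.minAreaRect(w*1000))
    bl=[x for x in blobs(im,(105,120,40),(122,255,255)) if 235<x[1][0]<262 and 225<x[1][1]<255];print(bl)
print("pocket scene",onz("scene",558/6+159.6,408/6+164.6,.011),"tab",onz("scene",508/6+159.6,395/6+164.6,.055))
go([.485,.0045,.15],100.5)
E
```

```text
top 24 ((535.305419921875, 12.336475372314453), (168.7763671875, 73.97563934326172), 8.433959007263184)
[([250, 241, 9, 10, 86], [253.8, 245.6])]
scene 34 ((515.4261474609375, 21.576095581054688), (129.0563507080078, 95.04387664794922), 9.511908531188965)
[([239, 229, 11, 15, 116], [244.2, 236.4])]
pocket scene [0.54724453 0.01289984 0.011     ] tab [0.48730941 0.00751239 0.055     ]
t 15.4833 pos [0.513 0.266 0.252] yaw 94.102 tilt z [-0.001 -0.    -1.   ] roll -0.112 shift now-axes [-258.9  -46.1  101.9] after roll [-252.2  -74.8  101.8]
```

Request:
play_rows:
  commands: [-8,-2,0,-0.056,-16,-4,0,-0.056,-26,-8,0,0,-26,-8,0,0,-26,-8,0,0,-26,-8,0,0,-26,-8,0,0,-26,-8,0,0,-26,-8,0,0,-22,-7,0,0,-14,-4,0,0,-8,-2,0,0,-3,-1,0,0,0,0,25,0,0,0,30,0,0,0,30,0,0,0,15,0,0,0,5,0,0,0,0,0,0,0,0,0]
  claw: 0.3

```text
t: 17.15
eef_pos: [0.4829, 0.0043, 0.1483]
tcp_rot: [2.008, 2.416, 0.0]
force: [0.2, -0.0, 0.1]
opening: 0.0301
grip_force: 0.0
```

```bash
python3 - <<'E'
from go import *
go([.485,.0045,.022],100.5)
E
```

```text
t 17.15 pos [0.483 0.004 0.148] yaw 100.558 tilt z [ 0.  0. -1.] roll 0.001 shift now-axes [ -0.2   2.1 126.3] after roll [ -0.2   2.1 126.3]
```

Request:
play_rows:
  commands: [-0.5,3.4,0,0.009,0,0,15,0,0,0,25,0,0,0,25,0,0,0,15,0,0,0,10,0,0,0,8,0,0,0,5,0,0,0,0,0]

```text
t: 17.9
eef_pos: [0.4863, 0.0039, 0.0448]
tcp_rot: [2.019, 2.406, 0.0]
force: [-0.8, -0.5, 0.3]
opening: 0.0298
grip_force: 0.0
```

Request:
play_rows:
  commands: [0,0,6,0,0,0,8,0,0,0,6,0,0,0,3,0,0,0,0,0]

```text
t: 18.32
eef_pos: [0.4852, 0.004, 0.0207]
tcp_rot: [-2.018, -2.406, 0.002]
force: [-0.2, -0.2, -0.3]
opening: 0.0302
grip_force: 0.0
```

```bash
python3 - <<'E'
from go import *
go([.4865,.004,.022],100)
for n in("scene","top"):
    im=snapshot(n);cv2.imwrite(f"pics/{n}9.png",im)
    print(n,[x for x in blobs(im,(105,120,40),(122,255,255),5) if 225<x[1][0]<275 and 215<x[1][1]<265])
E
```

```text
t 18.3167 pos [0.485 0.004 0.021] yaw 100.002 tilt z [-0.002  0.    -1.   ] roll 0.0 shift now-axes [-0.2  1.3 -1.3] after roll [-0.2  1.3 -1.3]
scene [([240, 231, 11, 13, 49], [246.8, 238.0])]
top [([258, 246, 1, 5, 5], [258.0, 248.0])]
```

No contact. I'll close gently in stages.

Request:
play_rows:
  commands: [0,0,0,0,0,0,0,0]
  claw: 0.55
  newtons: 20

```text
t: 18.58
eef_pos: [0.4863, 0.0039, 0.0222]
tcp_rot: [2.019, 2.406, 0.001]
force: [-0.8, 0.2, 0.9]
opening: 0.019
grip_force: 0.0
```

Request:
play_rows:
  commands: [0,0,0,0,0,0,0,0]
  claw: 0.68

```text
t: 18.75
eef_pos: [0.4862, 0.0039, 0.022]
tcp_rot: [2.019, 2.406, 0.0]
force: [0.6, 0.4, -0.7]
opening: 0.0137
grip_force: 0.0
```

Request:
play_rows:
  commands: [0,0,0,0,0,0,0,0]
  claw: 0.75

```text
t: 18.92
eef_pos: [0.486, 0.0039, 0.0219]
tcp_rot: [2.019, 2.407, 0.0]
force: [-0.6, 0.7, 0.5]
opening: 0.0109
grip_force: 0.1
```

Request:
play_rows:
  commands: [0,0,0,0,0,0,0,0,0,0,0,0,0,0,0,0]
  claw: 1

```text
t: 19.25
eef_pos: [0.4861, 0.0038, 0.0219]
tcp_rot: [2.019, 2.406, 0.0]
force: [-0.1, -0.7, 2.7]
opening: 0.0102
grip_force: 22.3
```

Request:
play_rows:
  commands: [0,0,0,0,0,0,0,0,0,0,0,0]
  newtons: 60

```text
t: 19.5
eef_pos: [0.4863, 0.0039, 0.022]
tcp_rot: [2.019, 2.406, 0.0]
force: [0.2, -0.5, 3.5]
opening: 0.0091
grip_force: 59.1
```

Gripped at 9.1 mm and 59 N. Lifting smoothly.

Request:
play_rows:
  commands: [0,0,-0.5,0,0,0,-1,0,0,0,-2,0,0,0,-3,0,0,0,-4,0,0,0,-5,0,0,0,-6,0,0,0,-7,0,0,0,-8,0,0,0,-9,0,0,0,-10,0,0,0,-10,0,0,0,-10,0,0,0,-10,0,0,0,-9.5,0,0,0,-9,0,0,0,-8,0,0,0,-7,0,0,0,-6,0,0,0,-5,0]

```text
t: 21.17
eef_pos: [0.4861, 0.0039, 0.1524]
tcp_rot: [2.019, 2.407, 0.0]
force: [0.1, 0.0, -1.9]
opening: 0.0093
grip_force: 58.4
```

Request:
play_rows:
  commands: [0,0,-4,0,0,0,-3,0,0,0,-2,0,0,0,-1.5,0,0,0,-0.5,0,0,0,0,0,0,0,0,0]

```text
t: 21.75
eef_pos: [0.4859, 0.0039, 0.1625]
tcp_rot: [-2.019, -2.406, 0.0]
force: [-0.9, -0.7, -2.1]
opening: 0.0088
grip_force: 58.4
```

```bash
python3 - <<'E'
from go import *
from m import *
s=readout.observe();print("f",s["force"].round(1),"grip",s["grip_force"],s["opening"])
c=[]
for F,K in((S,((401,365),(497,303),(718,407),(622,482))),(T,((530,312),(568,222),(765,280),(738,375)))):
    w=np.array([onz(*F(*p),.046) for p in K]);print(w.round(3).tolist(),w.mean(0));c.append(w.mean(0))
tin=np.mean(c,0);d=np.radians(10);print(tin)
a=snapshot("scene");cv2.imwrite("pics/scene10.png",a)
h=cv2.cvtColor(a,cv2.COLOR_BGR2HSV)
# carrier silhouette on plane z of the lifted plate
z=s["eef_pos"][2]-.022+.005;u=proj("scene",[s["eef_pos"][0]+.03,s["eef_pos"][1],z]).astype(int);print(u)
m=cv2.inRange(h,(0,0,130),(180,60,255))|cv2.inRange(h,(100,100,40),(125,255,255))
x0,y0=u-40;cn=[k.reshape(-1,2)+[x0,y0] for k in cv2.findContours(m[y0:y0+80,x0:x0+80].copy(),0,2)[0] if cv2.contourArea(k)>40]
for k in cn:
    w=np.array([onz("scene",*p,z)[:2] for p in k.astype(float)],np.float32);print(cv2.contourArea(k),cv2.minAreaRect(w*1000),k[k[:,0].argmin()],k[k[:,0].argmax()],k[k[:,1].argmax()])
e=s["eef_pos"]
for x,y in((-.031,.036),(-.031,-.036),(.095,-.036),(.095,.036)):
    print("corner pred",proj("scene",[e[0]+x*np.cos(d)-y*np.sin(d),e[1]+x*np.sin(d)+y*np.cos(d),z]).round(1))
go([tin[0]-.06*np.cos(d),tin[1]-.06*np.sin(d),.163],100)
E
```

```text
f [-0.9 -0.7 -2.1] grip 58.35153043270111 0.008776560793418053
[[0.443, -0.108, 0.046], [0.544, -0.127, 0.046], [0.508, -0.316, 0.046], [0.404, -0.296, 0.046]] [ 0.47486498 -0.21189622  0.046     ]
[[0.437, -0.111, 0.046], [0.542, -0.13, 0.046], [0.507, -0.319, 0.046], [0.402, -0.305, 0.046]] [ 0.47166185 -0.21635683  0.046     ]
[ 0.47326342 -0.21412653  0.046     ]
[248 205]
2270.5 ((659.3229370117188, 97.76889038085938), (475.61126708984375, 323.735107421875), 39.53000259399414) [208 165] [287 190] [247 215]
corner pred [230.5 211.4]
corner pred [249.5 214.9]
corner pred [263.5 199.1]
corner pred [245.7 196. ]
t 21.8 pos [0.486 0.004 0.162] yaw 100.005 tilt z [-0.001  0.    -1.   ] roll 0.0 shift now-axes [-212.6 -110.3   -0.5] after roll [-212.6 -110.2   -0.5]
```

The carrier hangs level: its lowest corner is at (247,215), against a predicted (249.5,214.9). Carrying it to the tin smoothly.

Request:
play_rows:
  commands: [-0.6,-0.3,0,0,-1.2,-0.6,0,0,-2.4,-1.2,0,0,-3.6,-1.9,0,0,-4.8,-2.5,0,0,-6,-3.1,0,0,-7.2,-3.7,0,0,-8.4,-4.4,0,0,-9.6,-5,0,0,-10.8,-5.6,0,0,-12,-6.2,0,0,-12,-6.2,0,0,-12,-6.2,0,0,-12,-6.2,0,0,-12,-6.2,0,0,-12,-6.2,0,0,-12,-6.2,0,0,-12,-6.2,0,0,-10.8,-5.6,0,0,-9.6,-5,0,0]

```text
t: 23.47
eef_pos: [0.4278, -0.1814, 0.1628]
tcp_rot: [2.02, 2.406, -0.0]
force: [0.8, -0.0, -2.0]
opening: 0.0091
grip_force: 58.3
```

Request:
play_rows:
  commands: [-8.4,-4.4,0,0,-7.2,-3.7,0,0,-7.2,-3.7,0,0,-6,-3.1,0,0,-4.8,-2.5,0,0,-3.6,-1.9,0,0,-2.4,-1.2,0,0,-1.2,-0.6,0,0,-0.6,-0.3,0,0,0,0,0,0,0,0,0,0,0,0,0,0,0,0,0,0,0,0,0,0]

```text
t: 24.63
eef_pos: [0.4147, -0.2242, 0.1628]
tcp_rot: [2.019, 2.407, 0.0]
force: [0.5, -0.0, -2.5]
opening: 0.0094
grip_force: 58.4
```

```bash
python3 - <<'E'
from go import *
s=readout.observe();e=s["eef_pos"];d=np.radians(10);z=e[2]-.017
go([.4733-.06*np.cos(d),-.2141-.06*np.sin(d),.163],100);print(s["force"].round(1),s["opening"],abs(s["qd"]).max())
a=snapshot("scene");b=snapshot("top");cv2.imwrite("pics/s11.png",a);cv2.imwrite("pics/t11.png",b)
f=lambda x,y,dz=0:[e[0]+x*np.cos(d)-y*np.sin(d),e[1]+x*np.sin(d)+y*np.cos(d),z+dz]
for n,im in(("scene",a),("top",b)):
    print(n,"pocket",proj(n,f(.06,0)).round(1),"corners",[proj(n,f(*p)).round().tolist() for p in((-.031,.036),(-.031,-.036),(.095,-.036),(.095,.036))])
    h=cv2.cvtColor(im,cv2.COLOR_BGR2HSV)
    u=proj(n,f(.035,0)).astype(int);x0,y0=u-35
    m=cv2.inRange(h,(0,0,120),(180,70,255))
    for k in cv2.findContours(m[y0:y0+70,x0:x0+70].copy(),0,2)[0]:
        if cv2.contourArea(k)>40:
            k=k.reshape(-1,2)+[x0,y0];print(" white",len(k),"L",k[k[:,0].argmin()],"R",k[k[:,0].argmax()],"T",k[k[:,1].argmin()],"B",k[k[:,1].argmax()])
    g=cv2.cvtColor(im,cv2.COLOR_BGR2GRAY);q=proj(n,f(.06,0,.008)).round().astype(int);print(g[q[1]-7:q[1]+7,q[0]-9:q[0]+10])
    print("keeper/orange",[x for x in blobs(im,(6,150,60),(18,255,255)) if x[1][0]<265 and 160<x[1][1]<260])
    print("yellow",[x for x in blobs(im,(19,90,70),(28,255,255),100) if 200<x[1][1]<300])
E
```

```text
t 24.6333 pos [ 0.415 -0.224  0.163] yaw 100.018 tilt z [ 0. -0. -1.] roll 0.0 shift now-axes [-0.2 -0.6 -0.2] after roll [-0.2 -0.6 -0.2]
[ 0.5 -0.  -2.5] 0.009362567184346082 0.0020584467008253164
scene pocket [296.8 226.9] corners [[277.0, 239.0], [299.0, 244.0], [311.0, 224.0], [290.0, 220.0]]
 white 98 L [276 238] R [328 242] T [321 204] B [297 244]
 white 20 L [259 195] R [280 197] T [259 195] B [259 207]
[[ 45  48  45  45  49  50  46  50  49  52  54  54  56  55  58  56  53  55
   56]
 [ 46  46  46  48  50  49  41  39  38  44  47  51  53  52  52  55  55  56
   55]
 [ 46  46  49  46  46  46  83 125 100  98  32  39  45  48  50  50  51  52
   55]
 [ 46  47  45  46  46  45  35 102 219 255 202 101  17  23  28  31  38  43
   46]
 [ 53  51  47  46  44  42  36  77 184 239 239 255 255 253 242 176 108  70
   23]
 [ 49  49  47  43  55  71  63  53 140 207 191 186 229 255 255 255 255 255
  255]
 [ 44  46  46  39  83 145 142  55 116 178 155 140 144 207 255 255 255 253
  106]
 [ 43  48  52  43  80 141 137  53 102 154 154 222 255 222 252 255 255 255
  255]
 [ 43  47  49  41  78 139 136  63 111
[... 1494 characters left out ...]
  43  44  44  47  45
   67]
 [249 250 249 224 253 227 104  40  46  47  50  43  48  46  45  47  41  42
   98]
 [250 250 231 245 254 249 131  36  40  42  49  44  44  43  44  46  43  35
  104]
 [250 251 227 237 251 246 132  40  41  41  49  50  53  52  42  47  33 180
  151]
 [251 250 244 221 237 226 118  41  43  47  45  56  64  66  47  49  32 255
  192]
 [250 249 250 238 220 240 148  51  43  47  46  65  75  74  51  35  52 254
  213]
 [251 249 250 252 244 183 110  56  40  41  42  82  88  79  53  39  79 254
  239]]
keeper/orange [([31, 165, 8, 5, 18], [34.2, 166.8]), ([16, 200, 5, 13, 15], [18.1, 206.1]), ([178, 207, 15, 17, 120], [184.0, 215.0])]
yellow [([284, 235, 56, 38, 809], [311.4, 256.2])]
```

The carrier's corners match the level prediction to within about 1 px in both views. The ball shows grey in the pocket, the tin and keeper are in place, and the pocket floor is at z ≈ 0.146. One short rest, then I hand in.

Request:
play_rows:
  commands: [0,0,0,0,0,0,0,0,0,0,0,0,0,0,0,0,0,0,0,0,0,0,0,0]

```text
t: 25.23
eef_pos: [0.4147, -0.2243, 0.1628]
tcp_rot: [2.019, 2.407, 0.0]
force: [-0.1, -0.5, -2.4]
opening: 0.0093
grip_force: 58.4
```

```bash
python3 -c "
from rig import ticket
print(ticket.finish_job())"
```

```text
the job is handed in; nothing more can be done
None
```

The job is handed in at about 25 s: the keeper hangs on the peg, and the carrier is held still and level with its ball, the pocket over the middle of the red tin about 10 cm above its rim.

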